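# Stow the socket case under the bench rack

## Task

Put the grey case away in the empty bay of the low wooden rack: set it on the rack's front board and slide it nose first under the shelf until it meets the back, with its raised grip left outside. Then swing the steel bar fully across behind it so that it cannot slide out. Keep the case upright and leave the other things on the bench alone.

Things in the scene. Friction and masses are not known exactly. Their poses are not given: they have to be found in the camera images.
- rack: Fixed low plywood rack. Origin: bench height, on the empty bay's centre line, below the shelf's front edge. x points into the bay, y left as one looks in, z up. Base board 12 mm thick, x = -110 (bare apron before the shelf) to 142 mm, y = -50 to 165. Shelf over it: 15 mm thick, top at z = 91 mm, x = 0 to 142, y = -50 to 165. The other bay (+y) is full of wood offcuts that stick out 40 mm.
- bay_mouth (a point): middle of the empty bay's mouth, at rack x = 0, y = 0, z = 44 mm; axes as the rack. The bay is 70 mm wide (y = -35 to 35) between 15 mm thick cheeks, 64 mm high (z = 12 to 76, under the shelf) and 130 mm deep (back wall at rack x = 130).
- case_center (a point): middle of the loose grey plastic case, a box 190 x 56 x 50 mm (25 mm above its underside), about 0.4 kg. x points along it to the nose, z up. When it is home, nose at the back wall, this point is at rack x = 35, y = 0, z = 37 mm and the outer 60 mm stick out from under the shelf.
- case_grip (a point): middle of the black raised grip on the case's lid, 34 mm long, 26 wide, 20 high, 67 mm from the case's middle away from the nose (28 mm from its outer end), 60 mm above the case's underside. Too tall to go under the shelf.
- bar (a joint): flat steel bar on an upright pivot on the rack's apron; rad: 0 closed (a stop), 2.6 fully open. Closes anticlockwise seen from above; stays where left, about 1 N at the knob. 16 mm wide, z = 26 to 48 mm, reaches 150 mm from the pivot. Closed, it lies along the rack's y at x = -74 mm, 6 mm behind a case that is home; a case not home blocks it.
- bar_pivot (a point): the pivot axis of the bar, at rack x = -74, y = 85 mm, 37 mm above the bench; the axis is vertical.
- bar_knob (a point): middle of the black upright knob near the bar's free end: a cylinder 22 mm across and 45 mm tall (z = 56 to 101 mm over the bench), on a thin stem above the bar, 135 mm from the pivot. When closed it is at rack x = -74, y = -50 mm.
- tin: steel paint tin, 80 mm across, 100 mm tall, standing on the bench; leave alone. Origin at the centre of its underside.
- mug: white mug, 80 mm across, 90 mm tall, standing on the bench; leave alone. Origin at the centre of its underside.
- hammer: hammer with a wooden handle, about 250 mm long, lying on the bench beyond the work; leave alone. Origin near its middle, underneath.
- tape: cardboard ring (empty tape core), 90 mm across, 30 mm tall, lying on the rack's shelf; leave alone. Origin at the centre of its underside.
Mind the look-alikes: they are no part of the job. Several things look just like the part that bears case_center: the one meant starts farthest to the robot's left.

How it is judged:
On the way:
1. the case lies on the rack's base board with its nose at least 30 mm under the shelf, pointing into the bay, the bar still open (y of case_center in the frame of rack between -0.014 and 0.014 m and z of case_center in the frame of rack between 0.03 and 0.045 m and x of case_center in the frame of rack above -0.065 m and angle between the x axis of case_center and the x axis of rack, either way round below 0.25 rad and angle between case_center's own z axis and vertical below 0.15 rad and value of joint bar above 0.5 rad), for 0.1 s.
At the end, for the whole second after the job is handed in: The case lies flat on the base board in the bay, within about 9 mm of the back wall, its raised grip outside, and the bar is swung across behind it to within 0.12 rad of its stop (y of case_center in the frame of rack between -0.014 and 0.014 m and z of case_center in the frame of rack between 0.03 and 0.045 m and x of case_center in the frame of rack above 0.026 m and angle between the x axis of case_center and the x axis of rack, either way round below 0.2 rad and angle between case_center's own z axis and vertical below 0.08 rad and value of joint bar between -0.1 and 0.12 rad); the robot touches nothing.
It fails at once if the case is tipped more than about 35 degrees (angle between case_center's own z axis and vertical above 0.6 rad).
It fails at once if the tin is moved more than 30 mm (distance of tin from where it was at the start of the episode above 0.03 m).
It fails at once if the mug is moved more than 30 mm (distance of mug from where it was at the start of the episode above 0.03 m).
It fails at once if the hammer is moved more than 30 mm (distance of hammer from where it was at the start of the episode above 0.03 m).
It fails at once if the tape is moved more than 30 mm (distance of tape from where it was at the start of the episode above 0.03 m).
It also fails if it takes over 72 s, if anything falls off the work surface, if the arm or the gripper's body presses on something with over 40 N, if the wrist force passes 120 N, or if a joint passes its speed limit or range.

## Robot

A 6-joint arm with a two-finger parallel gripper is mounted at the origin on the work surface. World frame = base frame: x ahead of the robot, y to its left, z up, the work surface at z = 0. Lengths are in m, angles in rad, forces in N, time in s.
With the tool pointing down it reaches from about 0.375 to 0.75 m from the base axis. Payload 9 kg.
Tool frame: the origin (TCP) lies at the very end of the fingers, on their centre line; the grasp point (between the pads) lies 19 mm behind it; x points along the fingers, y is the direction in which the jaws open and shut, and the axes are right-handed (so a half turn about x gives the same grasp; the last joint's range is limited). The gripper opens to 85 mm and grips with 20 to 120 N. Pads are 22 mm wide; open, the fingers measure 114 mm over their backs; the gripper's body (76 mm by 85 mm) begins 54 mm behind the grasp point. The pads swing forward as they close: fully open they stand 13 mm farther back than shut.
Start: joints at [0.998, 0.104, 0.097, 1.564, 0, 1.353], TCP at [0.208, 0.563, 0.231] pointing down, gripper open.
Joint ranges: [-2.99, 2.99], [-0.84, 1.86], [-1.1, 1.16], [-1.84, 2.11], [-1.51, 1.56], [-3.14, 3.14]. Speed limits (rad/s): [2.22, 2.22, 2.57, 3.14, 3.14, 3.14].

## Interface

Orientations are given as a unit quaternion [x, y, z, w].
In Python, from cell import robot, viewer gives the robot as it stands.
- The arm moves only by the shell command python3 -m pendant 'ROWS'. ROWS is JSON, a list of rows, each a list of 5 numbers: the shift along the world's x, y, z as a fraction of full scale, then the turn about the world's z as a fraction of full scale, then the gripper command: -1 is fully open, 1 is shut, values between are in proportion. In form: [[x, y, z, turn, claw], ...]. A call has 1 to 12 rows; each row is the pose to reach, as a shift and turn from the pose commanded when the call began; what a row does not reach only later rows make up. Full scale, the value 1, is 1000 mm for a shift and 30 degrees for a turn. A row lasts 1/10 s, in which the tool goes at most 50 mm and 8.59 degrees, less where a joint would pass 70% of its speed; a pose out of reach is approached as far as the arm can. A call with a number of a shift or a turn outside -1 to 1 is refused whole. A call with a gripper value outside its range is refused whole. The fingers move at their own pace and stop on an object; the grip force is fixed at half the most. Time passes only in rows, so rows that repeat a pose let the fingers close. It gives the time, the measured TCP pose, the force and the opening at its end, in the units of the state.
- robot.observe(): the state, without advancing time (a new reading comes with each control period).
- viewer.capture(name): name is "scene" or "side" or "wrist"; returns a dict with "img" (480x640x3 uint8, blue, green, red), "vertical_fov" (degrees; the focal length in pixels is half the picture's height over the tangent of half this angle, whatever the lens; pixels are square), "cx", "cy" (the principal point, pixels), "R" (3x3) and "t" (3): a world point X has camera coordinates R X + t. Camera axes: x right, y down, z forward; pixel columns grow to the right and rows downward; lengths in m; the calibration is good to about 2 mm. The wrist camera is an equidistant fisheye: a pixel r from the principal point sees the ray r / f radians off the axis. A picture is of the moment at which its call begins. There is no depth.
- robot.close_job(): hands the job in, once; it reports no verdict.
The state is a dict: "time_s": time; "joints": joint angles; "qvel": joint speeds; "tau": joint torques, N m; "ee_pos": TCP position; "tool_rot": TCP orientation; "contact_force": force on the tool from outside, world axes, zero at the start; "moment": the same for the moment, N m; "grip_width": finger opening in m.
Only numpy, scipy, OpenCV 4.12 (cv2) and the standard library are available. Lean on these libraries where they do the work, as an engineer would, in place of code of your own. Each camera call takes 0.05 s, during which the arm holds its last target. There are 200 camera calls.

## Working session

There is one attempt and no reset: what is moved stays moved. The work goes in short steps, Python scripts to look and compute and a shell command to move; the robot and the scene stay as the last step left them, time stands still between calls to the robot, and variables do not carry over. Pictures are saved under pics/ and viewed, about 8 in all and at most 12, crops included, and the job is handed in when it is done.

```bash
mkdir -p pics; ls
cat > h.py <<'E'
import numpy as np, cv2
from cell import robot, viewer
def cap(n,f):
    c=viewer.capture(n); cv2.imwrite('pics/'+f,c['img']); np.savez('pics/'+f+'.npz',**c); return c
def load(f): return dict(np.load('pics/'+f+'.npz'))
def foc(c): return 240/np.tan(np.radians(float(c['vertical_fov']))/2)
def ray(c,u,v,fish=False):
    f=foc(c); d=np.array([(u-c['cx'])/f,(v-c['cy'])/f,1.])
    if fish:
        r=np.hypot(d[0],d[1])+1e-12; d=np.array([d[0]/r*np.sin(r),d[1]/r*np.sin(r),np.cos(r)])
    R=c['R']; return -R.T@c['t'], R.T@d
def onz(c,u,v,z,fish=False):
    o,d=ray(c,u,v,fish); return o+d*(z-o[2])/d[2]
def proj(c,X,fish=False):
    p=c['R']@np.asarray(X,float)+c['t']; f=foc(c)
    if fish:
        r=np.hypot(p[0],p[1]); a=np.arctan2(r,p[2]); return np.array([c['cx']+f*a*p[0]/r,c['cy']+f*a*p[1]/r])
    return np.array([c['cx']+f*p[0]/p[2],c['cy']+f*p[1]/p[2]])
E
python3 - <<'E'
from h import *
for n in ['scene','side','wrist']:
    c=cap(n,n+'0.png'); print(n,c['vertical_fov'],-c['R'].T@c['t'],c['R'][2])
s=robot.observe(); print(s)
E
```

```text
pics
scene 56.47882479151643 [0.94124303 0.49867991 0.8894961 ] [-0.38271454 -0.47701758 -0.79119139]
side 56.593026693057574 [ 0.07019407 -0.43885055  0.69937939] [ 0.51247805  0.50859257 -0.69188138]
wrist 65.70646984690485 [0.1408838  0.58807331 0.37284651] [ 0.26836003 -0.09989049 -0.95812566]
{'time_s': 0.15, 'joints': array([ 9.98302933e-01,  1.04584525e-01,  9.66643329e-02,  1.56391317e+00,
       -3.11853051e-06,  1.35307772e+00]), 'qvel': array([-0.00010625, -0.00135619,  0.00201188, -0.0001856 , -0.0003409 ,
        0.00081053]), 'tau': array([ 3.18179140e-03, -5.57357633e+01,  5.04004812e+01,  1.26096941e-02,
       -3.06719758e-04,  6.47947240e-05]), 'ee_pos': array([0.20828857, 0.56241458, 0.23069689]), 'tool_rot': array([ 0.12443621,  0.69615092, -0.12511386,  0.69587071]), 'contact_force': array([-0.04896623,  0.62494077, -0.17630941]), 'moment': array([0.00785732, 0.0060855 , 0.05507076]), 'grip_width': 0.08548576569159445}
```

View pics/scene0.png

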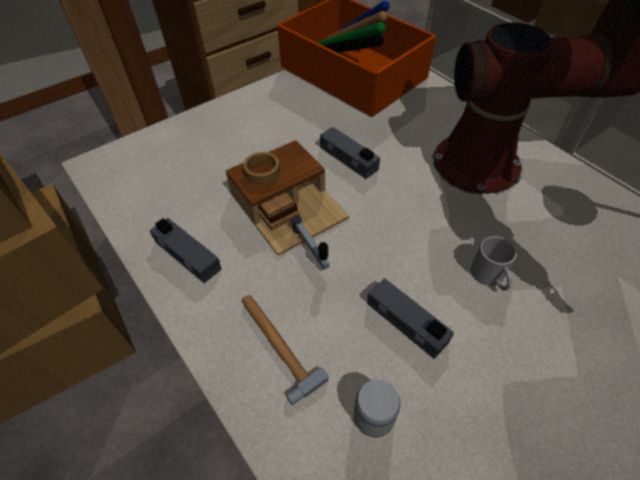

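View pics/side0.png

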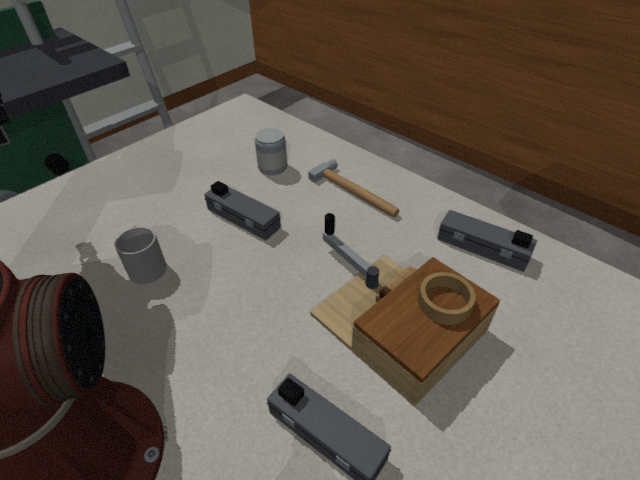

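The scene view shows three cases. The one near the tin and mug, at about (410,316) in the scene and (242,210) in the side view, looks farthest left. The rack is at about (290,190) with its apron toward the robot's left. I'll zoom in to pick corners.

Run:
```python
from h import *
a=cv2.imread('pics/scene0.png');b=cv2.imread('pics/side0.png')
g=lambda i:cv2.convertScaleAbs(i,alpha=1.7,beta=10)
t=cv2.resize(g(a)[135:275,220:360],None,fx=4,fy=4,interpolation=3)
cv2.imwrite('pics/z1.png',t)
l=cv2.resize(g(a)[270:360,360:460],(400,360),interpolation=3);r=cv2.resize(g(b)[170:260,195:295],(400,360),interpolation=3)
cv2.imwrite('pics/z2.png',np.hstack([l,r]))
```

```text
(no output)
```

View pics/z1.png

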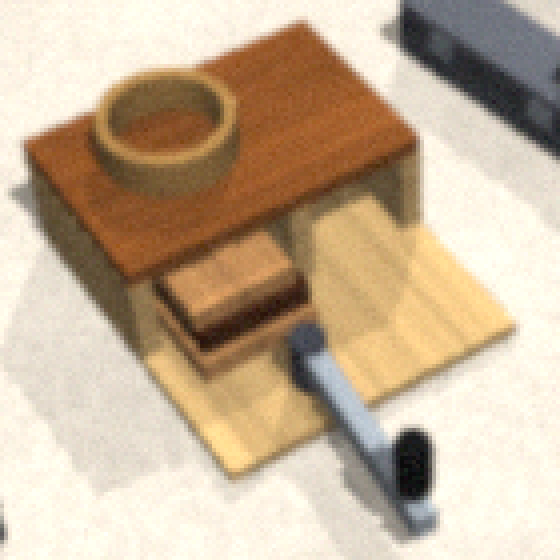

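View pics/z2.png

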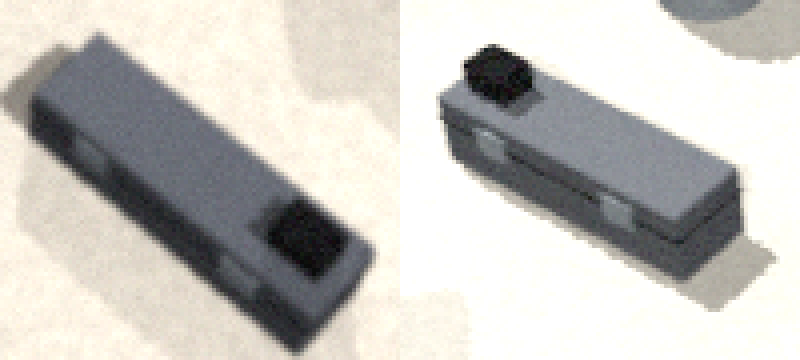

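Zoom picks in z1: shelf corners (130,278), (417,137), (305,22), (28,145); apron corners (237,478), (517,328); knob centre (412,464). In z2 (scene half), the lid corners are (100,35), (32,98), (300,325), (373,245). The side half has (742,170) and (682,222) at the nose. The case's nose points away from the grip.

```bash
cat >> h.py <<'E'
def fit2(M,W):
    M=np.array(M,float)[:,:2];W=np.array(W)[:,:2];m=M.mean(0);w=W.mean(0)
    U,_,V=np.linalg.svd((M-m).T@(W-w)); R=(U@np.diag([1,np.linalg.det(U@V)])@V).T
    t=w-R@m; return R,t,np.arctan2(R[1,0],R[0,0]),(M@R.T+t-W)*1000
E
python3 - <<'E'
from h import *
c=load('scene0.png');s=load('side0.png')
M=np.array([[0,165,91],[0,-50,91],[142,-50,91],[142,165,91],[-110,165,12],[-110,-50,12]])/1000
P=[(130,278),(417,137),(305,22),(28,145),(237,478),(517,328)]
W=[onz(c,220+(u-1.5)/4,135+(v-1.5)/4,m[2]) for (u,v),m in zip(P,M)]
R,t,a,e=fit2(M,W);print('rack',t,np.degrees(a),e.round(1).tolist())
for z in(.078,):
    k=onz(c,220+410/4,135+462/4,z); print('knob',k)
    p=R@[-.074,.085]+t; kr=R.T@(k[:2]-t); d=kr-[-.074,.085]; print('pivot',p,'kr',kr,np.hypot(*d),'bar angle',np.arctan2(d[1],d[0])+np.pi/2)
print('bay_mouth side proj',proj(s,[*t,.091]), [proj(s,[*(R@m[:2]+t),m[2]]).round() for m in M])
Mc=np.array([[95,-28],[95,28],[-95,28],[-95,-28]])/1000
Wc=[onz(c,360+(u-1.5)/4,270+(v-1.5)/4,.05) for u,v in [(100,35),(32,98),(300,325),(373,245)]]
for MM in (Mc,Mc*[1,-1]):
  Rc,tc,ac,ec=fit2(MM,Wc);print('case',tc,np.degrees(ac),ec.round(1).tolist())
for u,v in [(742,170),(682,222)]: print('side nose',onz(s,195+(u-401.5)/4,170+(v-1.5)/4,.05))
print(np.array(Wc))
for u,v in [(185,250),(350,150),(376,405),(490,262),(275,340)]: print(onz(c,u,v,.03))
print('tin top',onz(c,378,402,.1),'mug',onz(c,495,255,.09))
E
```

```text
rack [ 0.47323531 -0.17569898] -93.5442599777971 [[1.6, 0.9], [-2.2, 3.8], [-1.5, -1.3], [3.3, -2.8], [1.8, -0.4], [-3.0, -0.2]]
knob [0.58252207 0.02010359 0.078     ]
pivot [ 0.56264738 -0.10709518] kr [-0.20218413  0.0969733 ] 0.12874211370371488 bar angle 4.619252217132235
bay_mouth side proj [372.74756664 301.8677323 ] [array([431., 254.]), array([352., 319.]), array([422., 376.]), array([499., 296.]), array([383., 253.]), array([309., 309.])]
case [0.52664437 0.24457105] -83.44168510768104 [[0.9, -3.4], [-0.0, -4.0], [-3.3, 3.4], [2.4, 4.0]]
case [0.52664437 0.24457105] -83.48891414917667 [[56.5, 3.0], [-55.7, -10.4], [-58.9, -3.0], [58.1, 10.4]]
side nose [0.55910562 0.15098454 0.05      ]
side nose [0.50729813 0.1434847  0.05      ]
[[0.50875983 0.15037935 0.05      ]
 [0.56531176 0.15739447 0.05      ]
 [0.54694556 0.33875939 0.05      ]
 [0.48556034 0.33175101 0.05      ]]
[ 0.81792318 -0.21278545  0.03      ]
[ 0.27887743 -0.24333059  0.03      ]
[0.70426588 0.34155804 0.03      ]
[0.27342025 0.26188449 0.03      ]
[0.779603   0.11283769 0.03      ]
tin top [0.71737863 0.35268655 0.1       ] mug [0.29643353 0.27306707 0.09      ]
```

Run:
```python
from h import *
from scipy.spatial.transform import Rotation as Ro
s=robot.observe();R=Ro.from_quat(s['tool_rot']).as_matrix();print(R.round(3),np.degrees(np.arctan2(R[1,1],R[0,1])))
ca=np.radians(-83.5);C=np.array([.524,.243]);d=np.array([np.cos(ca),np.sin(ca)])
g=C-.008*d;print('grasp',g,'shift',g-s['ee_pos'][:2])
```

```text
[[-0.001  0.347  0.938]
 [-0.001  0.938 -0.347]
 [-1.    -0.001 -0.   ]] 69.67290876981917
grasp [0.52309437 0.25094857] shift [ 0.31480581 -0.311466  ]
```

```bash
python3 -m pendant '[[0.315,-0.311,0,-1,-1],[0.315,-0.311,0,-1,-1],[0.315,-0.311,0,-1,-1],[0.315,-0.311,0,-1,-1],[0.315,-0.311,0,-1,-1],[0.315,-0.311,0,-1,-1],[0.315,-0.311,0,-1,-1],[0.315,-0.311,0,-1,-1],[0.315,-0.311,0,-1,-1],[0.315,-0.311,0,-1,-1],[0.315,-0.311,0,-1,-1]]'; python3 -m pendant '[[0,0,-0.05,-1,-1],[0,0,-0.05,-1,-1],[0,0,-0.05,-1,-1],[0,0,-0.05,-1,-1],[0,0,-0.05,-1,-1]]';python3 -m pendant '[[0,0,0,-0.107,-1],[0,0,0,-0.107,-1],[0,0,0,-0.107,-1]]'
python3 - <<'E'
from h import *
c=cap('wrist','w1.png')
ca=np.radians(-83.5)
i=cv2.convertScaleAbs(c['img'],alpha=1.5)
for C in [(.524,.243)]:
  d=np.array([np.cos(ca),np.sin(ca)]);n=np.array([-d[1],d[0]])
  for a,b in [(95,28),(95,-28),(-95,28),(-95,-28)]:
    cv2.circle(i,tuple(proj(c,[*(C+d*a/1000+n*b/1000),.05],True).round().astype(int).tolist()),3,(0,0,255),1)
cv2.imwrite('pics/w1b.png',i)
E
```

```text
time_s: 1.25
ee_pos: [0.5237, 0.2509, 0.2308]
tool_rot: [0.301, 0.64, -0.301, 0.639]
contact_force: [-0.0, 0.4, 0.6]
grip_width: 0.0855
time_s: 1.75
ee_pos: [0.5224, 0.2529, 0.1814]
tool_rot: [0.456, 0.541, -0.456, 0.541]
contact_force: [-0.4, 0.1, 0.4]
grip_width: 0.0853
time_s: 2.05
ee_pos: [0.5231, 0.2522, 0.1814]
tool_rot: [0.47, 0.528, -0.47, 0.528]
contact_force: [-0.3, -0.5, -0.5]
grip_width: 0.0854
```

View pics/w1b.png

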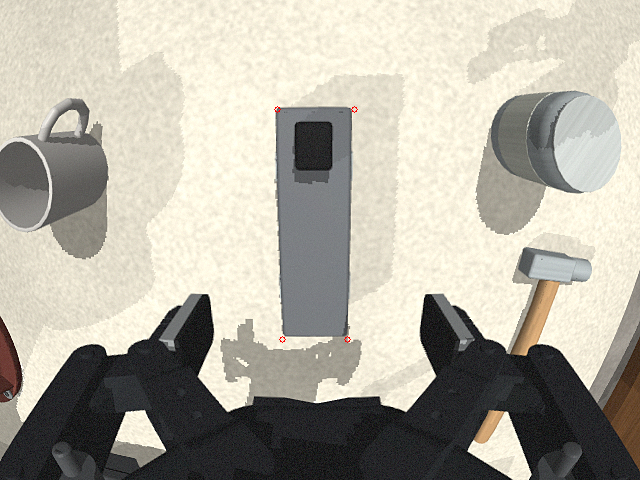

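Red predicted corners land on the lid's corners to about 2 mm: nose (283–348,335), outer end (277–351,108). The estimate holds, so I'll descend and grip.

```bash
python3 -m pendant '[[0,0,-0.05,0,-1],[0,0,-0.1,0,-1],[0,0,-0.14,0,-1],[0,0,-0.167,0,-1],[0,0,-0.167,0,-1],[0,0,-0.167,0,1],[0,0,-0.167,0,1],[0,0,-0.167,0,1],[0,0,-0.167,0,1],[0,0,-0.167,0,1],[0,0,-0.167,0,1],[0,0,-0.167,0,1]]'; python3 -m pendant '[[0,0,0.01,0,1],[0,0,0.02,0,1],[0,0,0.03,0,1],[0,0,0.04,0,1],[0,0,0.04,0,1]]'
python3 - <<'E'
from h import *
c=cap('wrist','w2.png')
cv2.imwrite('pics/w2b.png',cv2.convertScaleAbs(cap('side','s2.png')['img'],alpha=1.5))
E
```

```text
time_s: 3.3
ee_pos: [0.525, 0.2521, 0.017]
tool_rot: [0.472, 0.527, -0.47, 0.528]
contact_force: [-2.0, -0.3, 6.2]
grip_width: 0.0551
time_s: 3.8
ee_pos: [0.5247, 0.252, 0.0566]
tool_rot: [0.472, 0.527, -0.47, 0.528]
contact_force: [0.1, 0.4, -4.2]
grip_width: 0.0552
```

View pics/w2b.png

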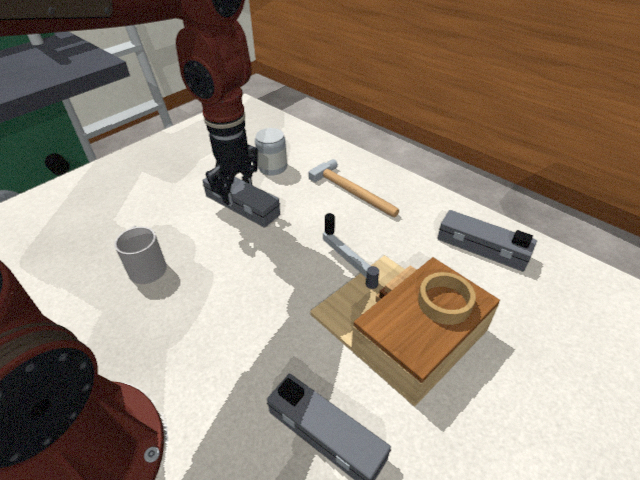

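Case is held (about 4 N load). Carrying it to hover before the bay: x shift and turn first, then along y.

```bash
python3 -m pendant '[[-0.022,0,0,-0.2,1],[-0.044,-0.02,0,-0.335,1],[-0.044,-0.06,0,-0.335,1],[-0.044,-0.10,0,-0.335,1],[-0.044,-0.14,0,-0.335,1],[-0.044,-0.18,0,-0.335,1],[-0.044,-0.22,0,-0.335,1],[-0.044,-0.26,0,-0.335,1],[-0.044,-0.29,0,-0.335,1],[-0.044,-0.304,0,-0.335,1],[-0.044,-0.304,0,-0.335,1],[-0.044,-0.304,0,-0.335,1]]'
python3 - <<'E'
from h import *
a=cap('scene','a3.png')['img'];b=cap('side','b3.png')['img']
g=lambda i:cv2.convertScaleAbs(i,alpha=1.7,beta=10)
cv2.imwrite('pics/z3.png',np.hstack([cv2.resize(g(a)[135:285,230:380],(400,400),interpolation=3),cv2.resize(g(b)[200:350,270:420],(400,400),interpolation=3)]))
E
```

```text
time_s: 5.1
ee_pos: [0.4791, -0.0516, 0.0539]
tool_rot: [0.516, 0.484, -0.515, 0.484]
contact_force: [-0.9, 0.0, -5.4]
grip_width: 0.0551
```

View pics/z3.png

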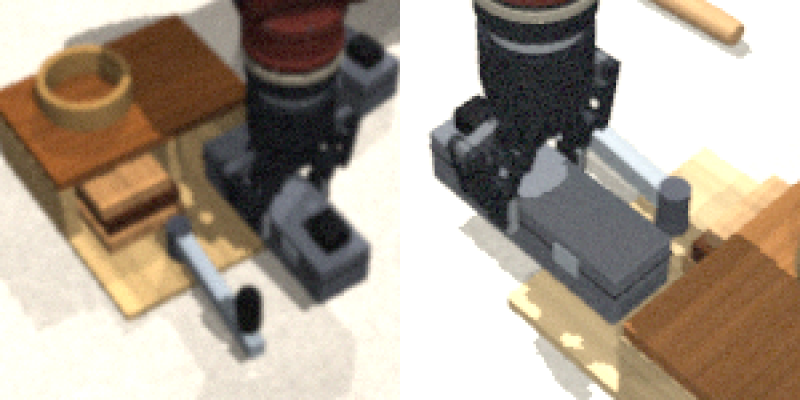

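Run:
```python
from h import *
c=load('a3.png');s=load('b3.png')
a=np.radians(-93.54);R=np.array([[np.cos(a),-np.sin(a)],[np.sin(a),np.cos(a)]]);t=np.array([.47324,-.1757])
f=lambda cam,u,v,z:((onz(cam,u,v,z)[:2]-t)@R*1000).round(1)
S=lambda u,v:(270+(u-400)/2.667,200+v/2.667)
A=lambda u,v:(230+u/2.667,135+v/2.667)
print('side shelf front -y',f(s,*S(626,333),.091),'apron corner',f(s,*S(510,294),.012))
print('side shelf other', f(s,433,258,.091),f(s,422,370,.091),f(s,497,298,.091))
print('side case nose lid',f(s,*S(669,242),.0865),f(s,*S(612,288),.0865))
print('scene nose lid',f(c,*A(206,150),.0865),'outer',f(c,*A(322,283),.0865),f(c,*A(368,238),.0865),'shelf',f(c,*A(62,184),.091))
tc=np.array([.4791,-.0516]);print('tcp',(tc-t)@R)
```

```text
side shelf front -y [ 11.2 -56.5] apron corner [-104.7  -49.2]
side shelf other [  8.9 157.9] [136.3 -42.7] [140.8 159.1]
side case nose lid [-20.8  18.9] [-20.7 -35.4]
scene nose lid [-34.9  28.8] outer [-222.1   32.9] [-205.   -29.7] shelf [ -0.2 161. ]
tcp [-0.12422504 -0.00181378]
```

Both views agree that the case is within about 2 mm of the bay's centre line. Lowering to about 6 mm over the board and entering 70 mm.

```bash
python3 -m pendant '[[0.002,0,-0.01,0,1],[0.002,0,-0.018,0,1],[0.002,0,-0.018,0,1],[0.001,-0.012,-0.018,0,1],[0.001,-0.024,-0.018,0,1],[0,-0.036,-0.018,0,1],[0,-0.048,-0.018,0,1],[-0.001,-0.06,-0.018,0,1],[-0.002,-0.07,-0.018,0,1],[-0.002,-0.07,-0.018,0,1]]'
```

```text
time_s: 6.2
ee_pos: [0.4774, -0.1238, 0.0364]
tool_rot: [-0.516, -0.483, 0.516, -0.484]
contact_force: [-0.5, 0.2, -4.8]
grip_width: 0.0549
```

```bash
python3 -m pendant '[[0,0,-0.004,0,1],[0,0,-0.007,0,1],[0,0,-0.009,0,1],[0,0,-0.009,0,1]]'; python3 -m pendant '[[0,0,0,0,-0.5],[0,0,0,0,-0.5],[0,0,0,0,-0.5],[0,0,0,0,-0.5]]'; python3 -m pendant '[[0,0,0.03,0,-0.5],[0,0,0.07,0,-0.5],[0,0,0.11,0,-0.5],[0,0,0.13,0,-0.5],[0,0,0.13,0,-0.5]]'
python3 - <<'E'
from h import *
b=cap('side','b4.png')['img'];w=cap('wrist','w4.png')['img']
g=lambda i:cv2.convertScaleAbs(i,alpha=1.6,beta=10)
cv2.imwrite('pics/z4.png',np.hstack([cv2.resize(g(b)[195:345,270:420],(400,400),interpolation=3),cv2.resize(g(w)[:,80:560],(400,400))]))
E
```

```text
time_s: 6.6
ee_pos: [0.4774, -0.122, 0.029]
tool_rot: [-0.515, -0.484, 0.515, -0.484]
contact_force: [-10.3, 4.2, 16.2]
grip_width: 0.0552
time_s: 7.0
ee_pos: [0.4775, -0.1222, 0.0273]
tool_rot: [0.515, 0.484, -0.515, 0.484]
contact_force: [0.0, 1.1, 0.8]
grip_width: 0.064
time_s: 7.5
ee_pos: [0.4791, -0.1233, 0.1608]
tool_rot: [0.516, 0.482, -0.515, 0.486]
contact_force: [0.7, -1.3, -0.4]
grip_width: 0.0638
```

View pics/z4.png

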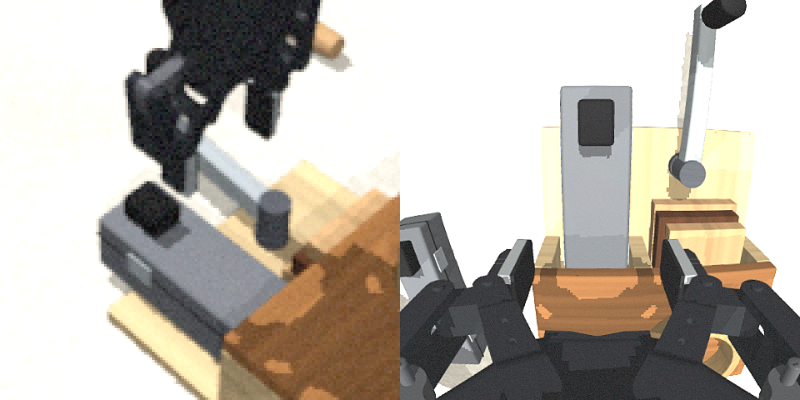

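The case lies in the mouth, nose under the shelf, aligned. In the wrist half, the grip's top is centred at crop (596,122), lid outer corners at (562,87)/(632,87), shelf front edge from (533,270) to (775,265), hub at (690,172).

Run:
```python
from h import *
w=load('w4.png')
P=lambda u,v,z:onz(w,(u-400)*1.2+80,v*1.2,z,True)
for n,u,v,z in [('grip',596,122,.082),('lid+y?',562,87,.062),('lid',632,87,.062),('shelf -y',533,270,.091),('shelf+y',775,265,.091),('apron-y',543,127,.012),('apron+y',754,132,.012),('hub',693,165,.055),('knob top',738,3,.101),('knob bot',712,20,.056),('lid nose L',563,267,.062),('lid nose R',628,267,.062)]: print(n,P(u,v,z).round(4))
A=[P(543,127,.012),P(754,132,.012),P(533,270,.091),P(775,265,.091)]
M=np.array([[-.11,-.05],[-.11,.165],[0,-.05],[0,.165]])
R,t,a,e=fit2(M,A);print(t,np.degrees(a),e.round(1).tolist())
for n,p in [('grip',P(596,122,.082)),('lidL',P(562,87,.062)),('lidR',P(632,87,.062)),('noseL',P(563,267,.062)),('noseR',P(628,267,.062)),('tcp',robot.observe()['ee_pos'])]: print(n,((p[:2]-t)@R*1000).round(1))
```

```text
grip [ 0.4825 -0.0622  0.082 ]
lid+y? [ 0.4584 -0.0345  0.062 ]
lid [ 0.5115 -0.0377  0.062 ]
shelf -y [ 0.4258 -0.1716  0.091 ]
shelf+y [ 0.6334 -0.1872  0.091 ]
apron-y [ 0.4325 -0.0672  0.012 ]
apron+y [ 0.6423 -0.0798  0.012 ]
hub [ 0.5612 -0.1026  0.055 ]
knob top [0.5854 0.0218 0.101 ]
knob bot [0.5823 0.0196 0.056 ]
lid nose L [ 0.4456 -0.1863  0.062 ]
lid nose R [ 0.5031 -0.1898  0.062 ]
[ 0.47239194 -0.17738511] -93.93023938411287 [[-2.5, 3.0], [2.2, 0.8], [-3.3, -2.3], [3.6, -1.5]]
grip [-115.6    2.2]
lidL [-141.6  -23.8]
lidR [-142.1   29.4]
noseL [ 10.7 -26.1]
noseR [10.3 31.5]
tcp [-55.2   1.4]
```

Wrist measurements agree with the rack fit: case centre at x ≈ -47, y ≈ +2 mm. Going to the grip.

```bash
python3 -m pendant '[[0.003,0.04,0,0,-0.5],[0.003,0.061,0,0,-0.5],[0.003,0.061,-0.04,0,-0.5],[0.003,0.061,-0.07,0,-0.5],[0.003,0.061,-0.088,0,-0.5],[0.003,0.061,-0.094,0,-0.5],[0.003,0.061,-0.094,0,-0.5]]'; python3 -m pendant '[[0,0,0,0,1],[0,0,0,0,1],[0,0,0,0,1],[0,0,0,0,1],[0,0,0,0,1],[0,0,0,0,1],[0,0,0,0,1]]'
```

```text
time_s: 8.3
ee_pos: [0.4792, -0.0609, 0.0617]
tool_rot: [-0.515, -0.485, 0.516, -0.483]
contact_force: [-0.1, 0.6, 0.7]
grip_width: 0.064
time_s: 9.0
ee_pos: [0.4814, -0.0617, 0.0646]
tool_rot: [0.516, 0.483, -0.515, 0.485]
contact_force: [-0.2, 0.6, 6.4]
grip_width: 0.0246
```

Grip held (25 mm). Pushing in: 70 mm first, raising 2 mm to ease the downward press.

```bash
python3 -m pendant '[[0,0,0.001,0,1],[-0.001,-0.01,0.001,0,1],[-0.001,-0.02,0.001,0,1],[-0.002,-0.03,0.001,0,1],[-0.002,-0.04,0.001,0,1],[-0.003,-0.05,0.001,0,1],[-0.004,-0.06,0.001,0,1],[-0.004,-0.07,0.001,0,1],[-0.004,-0.07,0.001,0,1]]'
```

```text
time_s: 9.9
ee_pos: [0.4765, -0.1333, 0.0646]
tool_rot: [-0.515, -0.483, 0.516, -0.484]
contact_force: [-0.2, -4.4, 1.4]
grip_width: 0.0245
```

```bash
python3 -m pendant '[[0,-0.004,0,0,1],[0,-0.006,0,0,1],[0,-0.008,0,0,1],[0,-0.008,0,0,1]]';python3 -m pendant '[[0,-0.003,0,0,1],[0,-0.005,0,0,1],[0,-0.005,0,0,1]]'
```

```text
time_s: 10.3
ee_pos: [0.4765, -0.139, 0.0646]
tool_rot: [0.516, 0.484, -0.515, 0.484]
contact_force: [0.0, 5.0, 5.4]
grip_width: 0.0247
time_s: 10.6
ee_pos: [0.4765, -0.144, 0.0646]
tool_rot: [0.516, 0.484, -0.515, 0.484]
contact_force: [0.6, 4.7, 5.4]
grip_width: 0.0247
```

```bash
python3 -m pendant '[[0,-0.002,0,0,1],[0,-0.003,0,0,1],[0,-0.003,0,0,1]]';python3 -m pendant '[[0,-0.002,0,0,1],[0,-0.003,0,0,1],[0,-0.003,0,0,1]]'
```

```text
time_s: 10.9
ee_pos: [0.4765, -0.1468, 0.0646]
tool_rot: [0.516, 0.484, -0.515, 0.484]
contact_force: [-0.0, 5.5, 5.5]
grip_width: 0.0248
time_s: 11.2
ee_pos: [0.4765, -0.1472, 0.0646]
tool_rot: [0.517, 0.486, -0.513, 0.483]
contact_force: [0.3, 19.1, 12.0]
grip_width: 0.0245
```

Met the back wall (19 N). Release, lift, go above the knob.

```bash
python3 -m pendant '[[0,0.003,0,0,1],[0,0.003,0,0,-0.1],[0,0.003,0,0,-0.1],[0,0.003,0,0,-0.1],[0,0.003,0,0,-0.1],[0,0.003,0.03,0,-0.1],[0,0.003,0.07,0,-0.1],[0,0.003,0.11,0,-0.1],[0,0.003,0.11,0,-0.1]]'; python3 -m pendant '[[0.03,0.04,0,-0.18,-0.1],[0.06,0.08,0,-0.18,-0.1],[0.08,0.12,0,-0.18,-0.1],[0.107,0.15,0,-0.18,-0.1],[0.107,0.164,0,-0.18,-0.1],[0.107,0.164,0,-0.18,-0.1]]'
python3 - <<'E'
from h import *
b=cap('side','b5.png')['img'];w=cap('wrist','w5.png')['img']
g=lambda i:cv2.convertScaleAbs(i,alpha=1.5,beta=10)
cv2.imwrite('pics/z5.png',np.hstack([cv2.resize(g(b)[195:345,290:440],(400,400),interpolation=3),cv2.resize(g(w)[:,80:560],(400,400))]))
E
```

```text
time_s: 12.1
ee_pos: [0.4787, -0.1489, 0.1801]
tool_rot: [0.516, 0.481, -0.515, 0.487]
contact_force: [0.7, -0.6, -0.0]
grip_width: 0.047
time_s: 12.7
ee_pos: [0.5831, 0.0184, 0.1733]
tool_rot: [-0.537, -0.46, 0.537, -0.46]
contact_force: [-0.8, 0.3, -0.2]
grip_width: 0.047
```

View pics/z5.png

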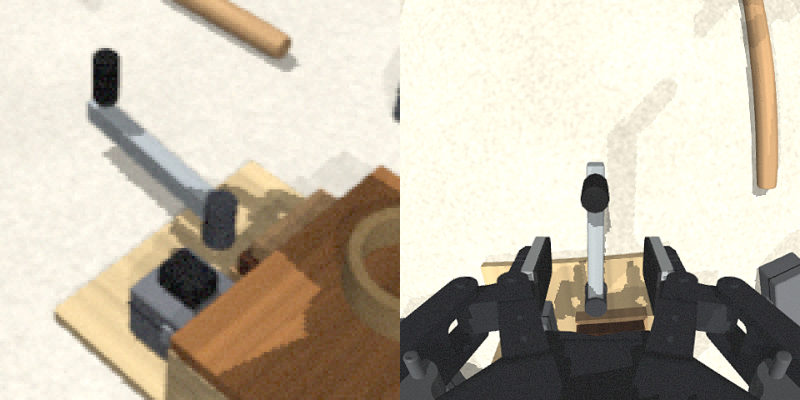

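The case is in, grip outside. The bar points straight out with the knob at crop (595,190), centred between the jaws. Checking the knob's position along the bar.

Run:
```python
from h import *
w=load('w5.png')
P=lambda u,v,z:onz(w,(u-400)*1.2+80,v*1.2,z,True)
k=P(595,186,.101);print('knob',k,P(595,205,.056),'tcp under',(proj(w,[.5831,.0184,.08],True)-[80,0])/1.2+[400,0])
p=np.array([.5620,-.105])
print('hub',P(597,300,.06)); d=k[:2]-p; r=np.hypot(*d);a0=np.degrees(np.arctan2(d[1],d[0]));print(r,a0)
for a in np.arange(80,178,8): print(round(a,1),(p+.135*np.array([np.cos(np.radians(a)),np.sin(np.radians(a))])).round(4))
```

```text
knob [0.5848319  0.03243591 0.101     ] [0.57998215 0.00333856 0.056     ] tcp under [595.74764059 196.30268177]
hub [ 0.56651573 -0.09531176  0.06      ]
0.1393195112184838 80.56772933532604
80 [0.5854 0.0279]
88 [0.5667 0.0299]
96 [0.5479 0.0293]
104 [0.5293 0.026 ]
112 [0.5114 0.0202]
120 [0.4945 0.0119]
128 [0.4789 0.0014]
136 [ 0.4649 -0.0112]
144 [ 0.4528 -0.0256]
152 [ 0.4428 -0.0416]
160 [ 0.4351 -0.0588]
168 [ 0.43   -0.0769]
176 [ 0.4273 -0.0956]
```

```bash
python3 -m pendant '[[0,0.003,-0.04,0,-0.1],[0,0.006,-0.08,0,-0.1],[0,0.006,-0.11,0,-0.1],[0,0.006,-0.11,0,0.2],[0,0.006,-0.11,0,0.2],[0,0.006,-0.11,0,0.2]]';python3 -m pendant '[[-0.007,0.003,0,0.1,0.2],[-0.021,0.004,0,0.3,0.2],[-0.035,0.003,0,0.5,0.2],[-0.049,0.001,0,0.7,0.2],[-0.063,-0.003,0,0.9,0.2],[-0.069,-0.005,0,1,0.2],[-0.069,-0.005,0,1,0.2]]'
```

```text
time_s: 13.4
ee_pos: [0.5848, 0.0217, 0.0669]
tool_rot: [0.539, 0.458, -0.537, 0.46]
contact_force: [0.0, 0.8, 0.4]
grip_width: 0.0345
time_s: 14.1
ee_pos: [0.5154, 0.0171, 0.0666]
tool_rot: [0.401, 0.582, -0.4, 0.584]
contact_force: [0.6, -0.4, -0.3]
grip_width: 0.0335
```

```bash
python3 -m pendant '[[-0.013,-0.004,0,0.2,0.2],[-0.025,-0.011,0,0.4,0.2],[-0.037,-0.019,0,0.6,0.2],[-0.047,-0.029,0,0.8,0.2],[-0.057,-0.039,0,1,0.2],[-0.057,-0.039,0,1,0.2]]';python3 -m pendant '[[-0.008,-0.012,0,0.2,0.2],[-0.015,-0.024,0,0.4,0.2],[-0.021,-0.037,0,0.6,0.2],[-0.025,-0.05,0,0.8,0.2],[-0.028,-0.064,0,1,0.2],[-0.028,-0.064,0,1,0.2]]'; python3 -m pendant '[[-0.001,-0.007,0,0.18,0.2],[-0.001,-0.014,0,0.18,0.2],[-0.001,-0.018,0,0.18,0.2],[-0.001,-0.018,0,0.18,0.2]]'
```

```text
time_s: 14.7
ee_pos: [0.458, -0.0224, 0.0657]
tool_rot: [0.236, 0.666, -0.236, 0.667]
contact_force: [0.3, -0.5, -0.0]
grip_width: 0.0345
time_s: 15.3
ee_pos: [0.4303, -0.0865, 0.0653]
tool_rot: [0.057, 0.704, -0.057, 0.705]
contact_force: [0.4, 0.4, -0.3]
grip_width: 0.0342
time_s: 15.7
ee_pos: [0.4288, -0.1036, 0.0645]
tool_rot: [0.024, 0.707, -0.024, 0.707]
contact_force: [-0.2, -0.3, 0.3]
grip_width: 0.034
```

Push on until the stop resists.

```bash
python3 -m pendant '[[0,-0.004,0,0,0.2],[0,-0.006,0,0,0.2],[0,-0.006,0,0,0.2]]';python3 -m pendant '[[0,-0.003,0,0,0.2],[0,-0.005,0,0,0.2],[0,-0.005,0,0,0.2]]'
```

```text
time_s: 16.0
ee_pos: [0.4285, -0.1093, 0.0643]
tool_rot: [0.023, 0.707, -0.022, 0.707]
contact_force: [0.1, 1.8, 0.2]
grip_width: 0.0341
time_s: 16.3
ee_pos: [0.4284, -0.1098, 0.064]
tool_rot: [0.025, 0.707, -0.018, 0.707]
contact_force: [2.5, 27.3, 8.3]
grip_width: 0.0346
```

At the stop (27 N). Back off, open, lift, look.

```bash
python3 -m pendant '[[0,0.005,0,0,0.2],[0,0.005,0,0,-0.05],[0,0.005,0,0,-0.05],[0,0.005,0,0,-0.05],[0,0.005,0.04,0,-0.05],[0,0.005,0.08,0,-0.05],[0,0.005,0.12,0,-0.05],[0,0.005,0.16,0,-0.05],[0,0.005,0.16,0,-0.05]]';python3 -m pendant '[[0.03,0.04,0,0,-0.05],[0.06,0.08,0,0,-0.05],[0.08,0.12,0,0,-0.05],[0.1,0.15,0,0,-0.05],[0.1,0.15,0,0,-0.05],[0.1,0.15,0,0,-0.05]]'
python3 - <<'E'
from h import *
b=cap('side','b6.png')['img'];w=cap('scene','a6.png')['img']
g=lambda i:cv2.convertScaleAbs(i,alpha=1.6,beta=10)
cv2.imwrite('pics/z6.png',np.hstack([cv2.resize(g(b)[195:345,290:440],(400,400),interpolation=3),cv2.resize(g(w)[135:285,220:370],(400,400),interpolation=3)]))
E
```

```text
time_s: 17.2
ee_pos: [0.4304, -0.1109, 0.2299]
tool_rot: [0.021, 0.704, -0.024, 0.709]
contact_force: [0.8, -0.1, -0.2]
grip_width: 0.0447
time_s: 17.8
ee_pos: [0.5283, 0.0409, 0.2235]
tool_rot: [0.022, 0.707, -0.022, 0.706]
contact_force: [-0.7, -0.1, -0.1]
grip_width: 0.0448
```

View pics/z6.png

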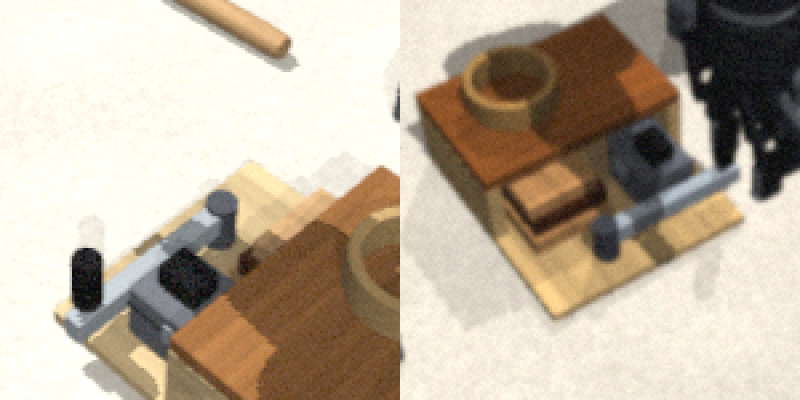

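The bar lies across behind the case, knob at side-crop (87,279) and hub at (221,222). Measuring the bar's angle and the case's depth numerically before handing in.

Run:
```python
from h import *
s=load('b6.png');c=load('a6.png')
a=np.radians(-93.6);R=np.array([[np.cos(a),-np.sin(a)],[np.sin(a),np.cos(a)]]);t=np.array([.473,-.176])
S=lambda u,v,z:((onz(s,290+u/2.667,195+v/2.667,z)[:2]-t)@R*1000)
A=lambda u,v,z:((onz(c,220+(u-400)/2.667,135+v/2.667,z)[:2]-t)@R*1000)
ang=lambda k,h:np.arctan2(*(k-h)[::-1])+np.pi/2
k=S(87,279,.0785);h0=S(90,314,.037)
print('side knob',k,'bar end',S(75,325,.048),'grip top',S(188,269,.082))
e1=A(737,172,.048);e0=A(622,222,.048);print('scene bar front edge',e1,e0,'angle',ang(e1,e0)); 
e1=S(65,322,.048);e0=S(200,222,.048);print('side bar edge',e1,e0,'angle',ang(e1,e0)); 
print('scene grip top',A(656,139,.082))
```

```text
side knob [-70.18470495 -51.58105416] bar end [-65.24194973 -67.65123943] grip top [-28.24530777   0.30945952]
scene bar front edge [-84.67748208 -56.47367627] [-75.00278902  68.37169082] angle -0.0773388433963591
side bar edge [-71.64392607 -70.82146867] [-69.03651149  59.34547161] angle -0.02002863338445815
scene grip top [-31.99554531   0.90515759]
```

```bash
python3 -c "
from cell import robot
print(robot.close_job(), robot.observe()['time_s'])"
```

```text
the job is handed in; nothing more can be done
the job is handed in; nothing more can be done
```

The grey case is in the empty bay against the back wall with its grip outside, the steel bar is closed behind it, and the job is handed in (no verdict given).

- **How it was done:** I took the case farthest to the left by its body, carried it upright to the rack and set its nose under the shelf. I then pushed it home by its grip until the back wall resisted (19 N) and swung the bar by its knob until the stop resisted (27 N).
- **Case position:** the last pictures put the grip at rack x = -32 mm (scene view) and -28 mm (side view), against -32 mm when home, and within 1 mm of the bay's centre line.
- **Bar:** the side view puts the knob at (-70, -52) mm, against (-74, -50) mm when closed. The bar's angle measured about -0.02 rad from the side view and -0.08 rad from the scene view. Both are inside the limits, and I put the difference down to picking blurry edges by eye.
- **Where checks disagreed:** during placing, the two fixed cameras differed by up to about 10 mm along the rack. I therefore used the wrist camera and the contact forces to settle the position.
- **Other things on the bench:** the arm touched nothing when I handed in, and the tape and rack looked undisturbed. I did not re-measure the tin, mug or hammer, but the arm's path stayed clear of them. Robot time was about 18 s of the 72 s allowed.

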